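# Unclip the water filter cover

## Robot

A 6-joint arm with a two-finger parallel gripper is mounted at the origin on a cart in front of the work surface, level with it; the furniture and walls round the work are solid. World frame = base frame: x ahead of the robot, y to its left, z up, the work surface at z = 0. Lengths are in m, angles in rad, forces in N, time in s.
With the tool pointing down it reaches from about 0.375 to 0.9 m from the base axis. Payload 3.1 kg.
Tool frame: the origin (TCP) lies between the finger pads; the fingertips stand 8 mm ahead of it and the grasp point (between the pads) lies 11 mm behind it; z points along the fingers, y is the line along which they close (so a half turn about z gives the same grasp; the last joint's range is limited). The gripper opens to 87 mm and grips with 3 to 60 N. Pads are 19 mm wide; open, the fingers measure 117 mm over their backs; the gripper's body (75 mm by 190 mm) begins 51 mm behind the grasp point.
Start: joints at [-1.456, 0.527, 1.433, -0, 1.181, -0.178], TCP at [0.181, -0.598, 0.231] pointing down, gripper open.
Joint ranges: [-3.08, 3.08], [-0.75, 2.2], [0.22, 2.44], [-1.43, 4.57], [0, 2.65], [-2.85, 2.85]. Speed limits (rad/s): [2.79, 2.79, 3.14, 3.14, 3.14, 3.14].

## Interface

Orientations are given as a rotation vector (axis times angle).
In Python, from rig import * gives the robot as it stands.
- The arm moves only by the tool move_arm, never from a script. Its argument "deltas" is a list of rows, each a list of 7 numbers: the shift along the tool's x, y, z as a fraction of full scale, then the turn, a rotation vector about the tool's x, y, z as a fraction of full scale, then the opening, from -1 (shut) to 1 (fully open). A call has exactly 8 rows; each row is the pose to reach, as a shift and turn from the pose commanded when the call began, along the tool's axes at that moment; what a row does not reach only later rows make up. Full scale, the value 1, is 50 cm for a shift and pi/2 rad for a turn. A row lasts 1/12 s, in which the tool goes at most 41.7 mm and 7.16 degrees, less where a joint would pass 70% of its speed; a pose out of reach is approached as far as the arm can. A call with a number of a shift or a turn outside -1 to 1 is refused whole. A call with a gripper value outside its range is refused whole. The fingers move at their own pace and stop on an object; the grip force is fixed at half the most. Time passes only in rows, so rows that repeat a pose let the fingers close, or fill a call up. It gives the time, the measured TCP pose, the force, the opening and the grip force at its end, in the units of the state.
- state(): the state, without advancing time (a new reading comes with each control period).
- snapshot(name): name is "scene" or "top" or "wrist"; returns the picture (420x560x3 uint8, red, green, blue); there is no depth.
- calibration(name): a dict with "vfov" (degrees; the focal length in pixels is half the picture's height over the tangent of half this angle, whatever the lens; pixels are square), "cx", "cy" (the principal point, pixels), "rvec" (rotation vector, rad) and "tvec" (3), from world to camera coordinates, as OpenCV has them; the wrist camera has in their place "hand_eye" (4x4, takes a point from camera to tool coordinates, whose origin is the TCP and whose axes are the flange's). Camera axes: x right, y down, z forward; pixel columns grow to the right and rows downward; lengths in m; the calibration is good to about 2 mm. A picture is of the moment at which its call begins: read the wrist's pose just before it. calibration takes no time and is no camera call.
- close_job(): hands the job in; it is judged then, once.
Trained networks look in the newest picture that a camera, given by its name, has taken for a name from the list of things; names that differ only in an ending like _2 or _b are one class to them, and where a whole thing is asked for, a point or a joint stands for the part that bears it (a point fixed in the world has none). Each returns a list of dicts, best first, with "p" (0 to 1); they miss things now and then, are a little off and sometimes report something else, mostly with a low value. They report only what shows in the picture. A call takes as long as a camera call.
- search_frame(camera, thing): "location" ([x, y, z] in m, in the coordinates of the camera as it stood for that picture, good to about 4 mm: the middle of the surface that is visible of it).
- silhouettes(camera, thing): "mask" (420x560 bool, what is visible of it).
The state is a dict: "clock": time; "q": joint angles; "joint_vel": joint speeds; "joint_efforts": joint torques, N m; "position": TCP position; "orientation": TCP orientation; "force": force on the tool from outside, world axes, zero at the start; "moment": the same for the moment, N m; "gripper_width": opening from 0.0 (shut) to 1.0 (fully open); "finger_force": force on a finger pad.
Only numpy, scipy, OpenCV 4.12 (cv2) and the standard library are available. Lean on these libraries where they do the work, as an engineer would, in place of code of your own. Each camera call takes 0.05 s, during which the arm holds its last target. There are 200 camera calls.

## Task

The water filter with the orange tabs needs a new cartridge. Squeeze its two orange tabs together to unclip the cover, lift the cover off and set it down gently, right way up, in the middle of the round cork mat, then let go of it. Leave the filter with the blue tabs shut.

Things in the scene. Friction and masses are not known exactly. Their poses are not given: they have to be found in the camera images.
- orange_grip (a point): Midway between two upright orange tabs on a grey cover, 15 mm above its top face, half-way up the tabs (x along the cover, y tab to tab, z up). Tabs: 24 mm wide along x, 30 mm high, outer faces 48 mm apart. Each slides 10 mm inward against a spring (2 to 6 N); its hook frees at 5 mm. Squeeze both fully (outer faces then 28 mm apart), hold, lift straight up; let go, they spring back.
- orange_cover: The cover with the orange tabs: grey plate 130 x 78 x 4 mm, 0.15 kg, clipped on a white water filter housing of the same outline, fixed to the worktop, 45 mm high. Origin: centre of the plate's underside, 19 mm below the orange grip point; same axes. Two feet reach 12 mm below the origin: it stands on them on the mat, the grip point then 31 mm above the mat.
- blue_grip (a point): The same point between the two blue tabs of a second filter, of the same make, size and axes as the one with the orange tabs. It must stay shut.
- mat_top (a point): Centre of the top face of a round cork mat, 160 mm across and 8 mm thick, fixed flat on the worktop; z up.

How it is judged:
On the way, in this order (a step that is already met when the one before it is completed fails the run):
1. the orange-tabbed cover is unclipped and lifted clear of its housing (height (world z) of orange_grip above 0.085 m and distance of orange_grip from where it was at the start of the episode above 0.02 m), for 0.1 s.
2. the cover is set down on the mat while the fingers still hold it (not dropped) (horizontal distance between orange_grip and mat_top below 0.03 m and z of orange_grip in the frame of mat_top below 0.043 m and contact force between the fingers and orange_cover above 0.5 N).
At the end, for the whole second after the job is handed in: The orange-tabbed cover stands level (within about 10 degrees) on its feet on the cork mat, its centre within 30 mm of the mat's centre, at rest and let go; the blue-tabbed cover is still where it was (within 12 mm) (angle between orange_grip's own z axis and vertical below 0.175 rad and horizontal distance between orange_grip and mat_top below 0.03 m and z of orange_grip in the frame of mat_top below 0.038 m and linear speed of orange_cover below 0.02 m/s and contact force between the fingers and orange_cover below 0.1 N and not (distance of blue_grip from where it was at the start of the episode above 0.012 m)); the robot touches nothing.
It fails at once if the blue-tabbed cover is moved or opened (distance of blue_grip from where it was at the start of the episode above 0.012 m).
It also fails if it takes over 38 s, if anything falls off the work surface, if the arm or the gripper's body presses on something with over 40 N, if the wrist force passes 120 N, or if a joint passes its speed limit or range.

## Working session

There is one attempt and no reset: what is moved stays moved. The work goes in short steps, Python scripts to look and compute and a tool call to move; the robot and the scene stay as the last step left them, time stands still between calls to the robot, and variables do not carry over. Pictures are saved under pics/ and viewed, at most 10 in all, crops included, and the job is handed in when it is done.

Besides the shell and the picture viewer there is one more tool, called after "Emit:" in YAML: its name, and indented under it one key for each argument. move_arm: Moves the arm, as the interface text tells. Its arguments: {"type":"object","properties":{"deltas":{"type":"array"}},"required":["deltas"]}

```bash
mkdir -p pics
cat > h.py <<'E'
from rig import *
import numpy as np, cv2
from scipy.spatial.transform import Rotation as R
def cam(name,st=None):
    c=calibration(name); f=210/np.tan(np.radians(c["vfov"])/2)
    K=np.array([[f,0,c["cx"]],[0,f,c["cy"]],[0,0,1]])
    if name=="wrist":
        T=np.eye(4);T[:3,:3]=R.from_rotvec(st["orientation"]).as_matrix();T[:3,3]=st["position"]
        W=T@np.array(c["hand_eye"])
    else:
        E=np.eye(4);E[:3,:3]=R.from_rotvec(c["rvec"]).as_matrix();E[:3,3]=c["tvec"];W=np.linalg.inv(E)
    return K,W,c
def plane(K,W,uv,z):
    d=W[:3,:3]@np.linalg.inv(K)@np.array([uv[0],uv[1],1.]); o=W[:3,3]
    return o+d*(z-o[2])/d[2]
E
python3 - <<'E'
from h import *
s=state();print(s)
for n in("top","scene"):
    im=snapshot(n);cv2.imwrite(f"pics/{n}0.png",im[:,:,::-1]);K,W,c=cam(n);print(n,c)
    for t in("orange_grip","blue_grip","orange_cover","mat_top"):
        for r in search_frame(n,t)[:3]: print(t,round(r["p"],2),(W[:3,:3]@r["location"]+W[:3,3]).round(3))
        if t!="mat_top":
            for r in silhouettes(n,t)[:2]:
                m=r["mask"];v,u=np.nonzero(m);print(" mask",round(r["p"],2),m.sum(),u.mean().round(1),v.mean().round(1),u.min(),u.max(),v.min(),v.max())
E
```

```text
{'clock': 0.0, 'q': array([-1.45552714e+00,  5.28481252e-01,  1.43390566e+00, -3.23234170e-05,
        1.18136528e+00, -1.78489536e-01]), 'joint_vel': array([ 6.73430206e-04,  2.04194703e-04, -1.06585319e-06, -1.83537012e-03,
        2.74445878e-04,  4.00969952e-04]), 'joint_efforts': array([ 2.25302065e-04, -4.40041888e+01, -1.76591921e+01,  6.31152629e-02,
        5.82246878e-02, -1.59925512e-04]), 'position': array([ 0.18091261, -0.59750022,  0.22956127]), 'orientation': array([-3.10562691e+00, -4.59480853e-01, -6.02408685e-05]), 'force': array([-0.44202504, -0.25765319,  0.26792438]), 'moment': array([-0.03252957, -0.00246109,  0.02074723]), 'finger_force': 0.0, 'gripper_width': 1.0037207799044103}
top {'vfov': 46.428016764434304, 'cx': 282.1808146557127, 'cy': 211.1141076255516, 'rvec': array([ 2.18398372, -2.15625682,  0.07992398]), 'tvec': array([-0.15157735,  0.44653709,  0.88332567])}
orange_grip 0.68 [ 0.467 -0.159  0.049]
 mask 0.84 3114 289.3 198.1 260 319 159 238
blue_grip 0.69 [ 0.458 -0.333  0.049]
 mask 0.81 3201 388.2 205.0 360 416 165 244
orange_cover 0.81 [ 0.475 -0.158  0.049]
 mask 0.72 3223 289.1 198.3 259 318 158 238
mat_top 0.91 [0.455 0.007 0.002]
scene {'vfov': 48.00555019047164, 'cx': 283.4615612033454, 'cy': 210.69565040310758, 'rvec': array([ 2.04209535, -1.2270104 ,  0.52735784]), 'tvec': array([-0.34325879,  0.26319149,  0.67152425])}
orange_grip 0.84 [ 0.467 -0.152  0.049]
 mask 0.89 2115 291.6 208.0 255 330 183 235
blue_grip 0.95 [ 0.453 -0.331  0.052]
orange_cover 0.95 [ 0.465 -0.155  0.052]
 mask 0.82 1987 292.0 207.7 256 329 183 234
mat_top 0.7 [0.449 0.005 0.008]
```

View pics/top0.png

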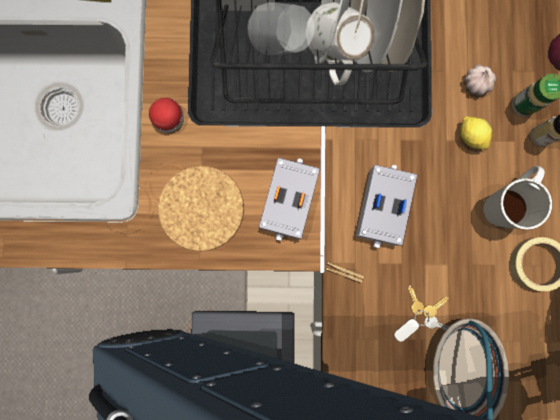

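View pics/scene0.png

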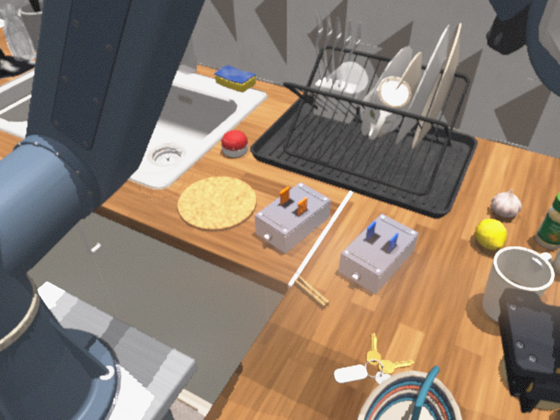

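Top view: the orange cover is at about (289,198), the blue one at (388,205) and the mat at (201,208). A thin white strip runs between the filters at u≈323. The scene view agrees. Next: yaw and tab midpoints.

```bash
cat > m.py <<'E'
from h import *
def tabs(im,K,W,dist=None):
    hsv=cv2.cvtColor(im,cv2.COLOR_RGB2HSV)
    for t,lo,hi in(("orange",(8,170,110),(20,255,255)),("blue",(105,140,40),(125,255,255))):
        for r in silhouettes(dist,t+"_cover")[:1]:
            m=r["mask"].astype(np.uint8)
            c=max(cv2.findContours(m,0,2)[0],key=cv2.contourArea)
            P=np.array([plane(K,W,p,.049)[:2] for p in cv2.boxPoints(cv2.minAreaRect(c))])
            e=P[1]-P[0];g=P[2]-P[1]
            if np.hypot(*g)>np.hypot(*e):e,g=g,e
            print(t,r["p"].__round__(2),"rect c",P.mean(0).round(4),"size",np.hypot(*e).round(3),np.hypot(*g).round(3),"yaw",np.degrees(np.arctan(e[1]/e[0])).round(1))
            m=cv2.dilate(m,np.ones((9,9)))
            n,l,s,ce=cv2.connectedComponentsWithStats(cv2.inRange(hsv,lo,hi)*m)
            for i in range(1,n):
                if s[i,4]>15: print("  tab",s[i],ce[i].round(1),plane(K,W,ce[i],.07).round(4))
E
python3 - <<'E'
from m import *
im=snapshot("top");K,W,c=cam("top")
print(W[:3,3]);tabs(im,K,W,"top")
a=plane(K,W,(201,208),.008);print("mat",a)
print([plane(K,W,p,.008).round(3) for p in((159,208),(243,208),(201,166),(201,250))])
st=state();print(R.from_rotvec(st["orientation"]).as_matrix().round(3))
E
```

```text
[ 0.36984172 -0.15873984  0.91687189]
orange 0.78 rect c [ 0.4707 -0.1592] size 0.131 0.08 yaw -14.3
  tab [275 187   5  13  26] [276.9 193.2] [ 0.4751 -0.137   0.07  ]
  tab [299 194   5  12  32] [301.  199.6] [ 0.4644 -0.179   0.07  ]Traceback (most recent call last):
  File "<stdin>", line 3, in <module>
  File "m.py", line 5, in tabs
    for r in silhouettes(dist,t+"_cover")[:1]:
             ~~~~~~~~~~~^^^^^^^^^^^^^^^^^
ValueError: it knows: blue_grip, mat_top, orange_cover, orange_grip
```

Emit:
move_arm:
  deltas:
    - [0.05, -0.04, 0, 0, 0, 0.02, 1]
    - [0.1, -0.084, 0, 0, 0, 0.06, 1]
    - [0.16, -0.134, 0, 0, 0, 0.1, 1]
    - [0.22, -0.184, 0, 0, 0, 0.14, 1]
    - [0.28, -0.234, 0, 0, 0, 0.18, 1]
    - [0.34, -0.284, 0, 0, 0, 0.21, 1]
    - [0.38, -0.318, 0, 0, 0, 0.23, 1]
    - [0.4, -0.336, 0, 0, 0, 0.24, 1]

```text
clock: 1.57
position: [0.325, -0.3758, 0.2306]
orientation: [-3.137, 0.128, 0.0]
force: [0.1, -0.4, 1.1]
gripper_width: 1.002
finger_force: 0.0
```

```bash
cat > d.py <<'E'
from h import *
def go(x,y,z,yaw):
    s=state();M=R.from_rotvec(s["orientation"]);p=np.array(s["position"])
    T=R.from_euler("z",yaw,degrees=True)*R.from_euler("x",180,degrees=True)
    print("t",s["clock"],"p",p.round(4),"q",s["q"].round(2),"w",s["gripper_width"],"ff",s["finger_force"],"F",s["force"].round(1))
    print("shift",(M.inv().apply(np.array([x,y,z])-p)/.5).round(4),"turn",((M.inv()*T).as_rotvec()/(np.pi/2)).round(4))
E
python3 -c "
from d import *
go(.47,-.159,.23,-14.3)"
```

```text
t 1.5667 p [ 0.325  -0.3758  0.2306] q [-1.08  0.36  1.75  0.    1.04  0.57] w 1.0016141963403689 ff 0.0 F [ 0.1 -0.4  1.1]
shift [ 0.2536 -0.4559  0.0021] turn [-0.0012  0.0002  0.1068]
```

Emit:
move_arm:
  deltas:
    - [0.03, -0.054, 0, 0, 0, 0.01, 1]
    - [0.07, -0.126, 0, 0, 0, 0.03, 1]
    - [0.11, -0.2, 0, 0, 0, 0.05, 1]
    - [0.15, -0.27, 0, 0, 0, 0.07, 1]
    - [0.19, -0.34, 0, 0, 0, 0.09, 1]
    - [0.225, -0.405, 0, 0, 0, 0.1, 1]
    - [0.245, -0.44, 0, 0, 0, 0.107, 1]
    - [0.254, -0.456, 0, 0, 0, 0.107, 1]

```text
clock: 2.23
position: [0.4706, -0.1602, 0.2307]
orientation: [-3.117, 0.388, -0.001]
force: [-0.5, -0.3, 0.7]
gripper_width: 1.004
finger_force: 0.0
```

```bash
sed -i 's/,("blue".*255)))/,)/; s/t+"_cover"/t+"_cover"/' m.py
python3 - <<'E'
from m import *
from d import go
go(.47,-.159,.062,-14.3)
st=state();im=snapshot("wrist");K,W,c=cam("wrist",st);cv2.imwrite("pics/w1.png",im[:,:,::-1])
tabs(im,K,W,"wrist")
for r in search_frame("wrist","orange_grip")[:2]:print(r["p"],W[:3,:3]@r["location"]+W[:3,3])
for r in search_frame("wrist","mat_top")[:2]:print("mat",r["p"],W[:3,:3]@r["location"]+W[:3,3])
im=snapshot("top");K,W,c=cam("top")
for r in silhouettes("top","mat_top")[:1]:
    v,u=np.nonzero(r["mask"]);print(len(u),plane(K,W,(u.mean(),v.mean()),.008))
hsv=cv2.cvtColor(im,cv2.COLOR_RGB2HSV)
E
```

```text
t 2.2333 p [ 0.4706 -0.1602  0.2307] q [-0.55  0.36  1.75  0.    1.04  1.26] w 1.0035200276171912 ff 0.0 F [-0.5 -0.3  0.7]
shift [-0.0019 -0.0019  0.3375] turn [-0.0003 -0.0004  0.0012]
orange 0.7 rect c [ 0.4707 -0.1567] size 0.128 0.076 yaw -12.6
  tab [259 184   5  25 112] [261.  195.7] [ 0.4772 -0.1358  0.07  ]
  tab [299 184   4  25  87] [300.6 196.7] [ 0.4654 -0.178   0.07  ]
0.85 [ 0.476285   -0.15556961  0.05111446]
mat 0.82 [0.47103778 0.0058376  0.0065702 ]
1095 [ 0.4678691  -0.03287818  0.008     ]
```

View pics/w1.png

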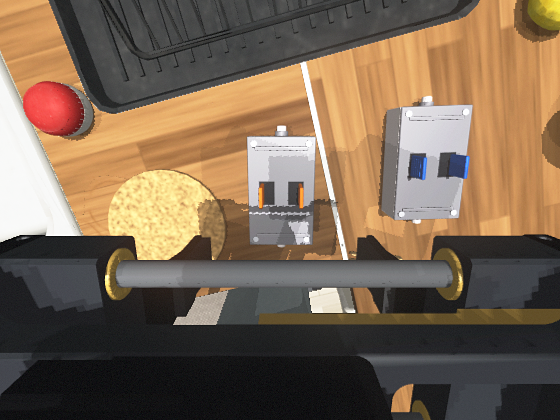

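Wrist view: the orange tabs are at (261,196) and (301,197) and are upright, with the fingers' closing line along the tab-to-tab direction. Two views agree within 2 mm on a grip centre of (0.4705, -0.1575). Descending.

Emit:
move_arm:
  deltas:
    - [-0.0015, -0.005, 0.05, 0, 0, 0, 1]
    - [-0.0015, -0.005, 0.11, 0, 0, 0, 1]
    - [-0.0015, -0.005, 0.17, 0, 0, 0, 1]
    - [-0.0015, -0.005, 0.22, 0, 0, 0, 1]
    - [-0.0015, -0.005, 0.26, 0, 0, 0, 1]
    - [-0.0015, -0.005, 0.3, 0, 0, 0, 1]
    - [-0.0015, -0.005, 0.325, 0, 0, 0, 1]
    - [-0.0015, -0.005, 0.3375, 0, 0, 0, 1]

```text
clock: 3.2
position: [0.4678, -0.1612, 0.0601]
orientation: [-3.115, 0.397, 0.005]
force: [-1.1, -1.3, 1.1]
gripper_width: 1.0
finger_force: 0.0
```

Run:
```python
from m import *
from d import go
go(.4705,-.1575,.062,-14.3)
im=cv2.imread("pics/top0.png")[:,:,::-1].copy();K,W,c=cam("top")
h=cv2.cvtColor(im,cv2.COLOR_RGB2HSV)
g=np.full((420,560),3,np.uint8);cv2.circle(g,(201,208),50,2,-1);
bg=np.zeros((1,65));fg=np.zeros((1,65));cv2.circle(g,(201,208),30,1,-1);g[g==3]=0
cv2.grabCut(im,g,None,bg,fg,5,cv2.GC_INIT_WITH_MASK);g=np.where((g==1)|(g==3),1,0).astype(np.uint8)
c=cv2.findContours(g,0,2)[0];c=max(c,key=cv2.contourArea);e=cv2.fitEllipse(c);print(e,plane(K,W,e[0],.008))
print([plane(K,W,(e[0][0]+a,e[0][1]),.008)[1].round(3) for a in(-e[1][0]/2,e[1][0]/2)])
im=snapshot("scene");cv2.imwrite("pics/s1.png",im[:,:,::-1])
```

```text
t 3.2 p [ 0.4678 -0.1612  0.0601] q [-0.56  0.64  1.89 -0.    0.61  1.27] w 1.0003817529443328 ff 0.0 F [-1.1 -1.3  1.1]
shift [ 0.0033 -0.0085 -0.0039] turn [-0.0005  0.0019 -0.0026]
((200.30909729003906, 208.1155242919922), (82.7743148803711, 84.06436157226562), 50.3775749206543) [0.45311685 0.00735639 0.008     ]
[np.float64(0.085), np.float64(-0.07)]
```

View pics/s1.png

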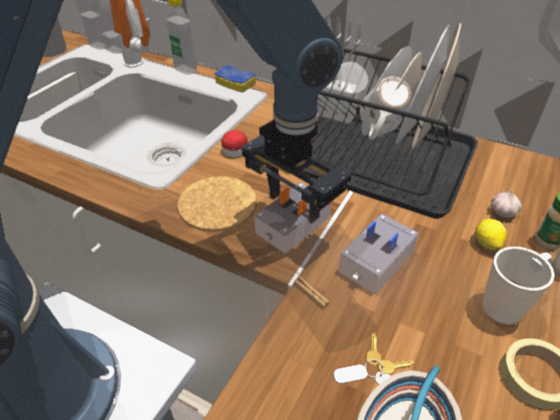

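Scene view: the fingers straddle the tabs at about (295,195) and the blue filter is clear. The measured TCP is 4 mm off, so I'll hold to settle and re-read. The mat centre is (0.453, 0.007).

Emit:
move_arm:
  deltas:
    - [0, 0, 0, 0, 0, 0, 1]
    - [0, 0, 0, 0, 0, 0, 1]
    - [0, 0, 0, 0, 0, 0, 1]
    - [0, 0, 0, 0, 0, 0, 1]
    - [0, 0, 0, 0, 0, 0, 1]
    - [0, 0, 0, 0, 0, 0, 1]
    - [0, 0, 0, 0, 0, 0, 1]
    - [0, 0, 0, 0, 0, 0, 1]

```text
clock: 3.92
position: [0.4693, -0.1602, 0.062]
orientation: [3.117, -0.393, 0.001]
force: [0.1, -0.3, -0.4]
gripper_width: 0.999
finger_force: 0.0
```

Run:
```python
from m import *
from d import go
go(.4705,-.1575,.062,-14.3)
st=state();im=snapshot("wrist");K,W,c=cam("wrist",st);cv2.imwrite("pics/w2.png",im[:,:,::-1])
tabs(im,K,W,"wrist")
```

```text
t 3.9167 p [ 0.4693 -0.1602  0.062 ] q [-0.55  0.64  1.89 -0.    0.61  1.27] w 0.9988138496991825 ff 0.0 F [ 0.1 -0.3 -0.4]
shift [ 0.001  -0.0058  0.    ] turn [ 0.0001 -0.0002 -0.0009]
orange 0.89 rect c [ 0.4978 -0.1635] size 0.077 0.074 yaw 75.6
  tab [230 228  16  32 382] [238.7 246. ] [ 0.4837 -0.1385  0.07  ]
  tab [311 228  13  32 304] [316.7 247. ] [ 0.4727 -0.1792  0.07  ]
```

View pics/w2.png

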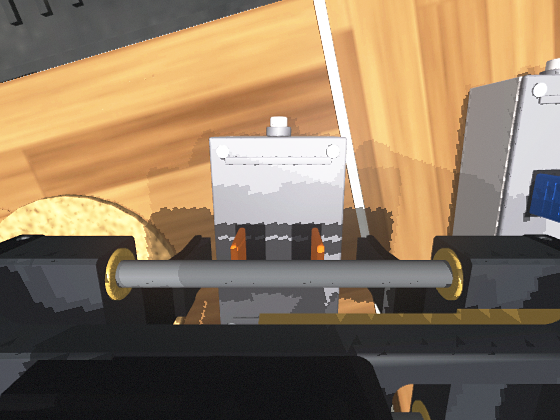

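Wrist view: the tabs at (239,246) and (317,247) lie between the fingers at about 205 and 360, so the gripper is off by about 2.5 mm towards tool +y. I'll shift -y by 2.8 mm, then squeeze.

Emit:
move_arm:
  deltas:
    - [0.001, -0.0055, 0, 0, 0, 0, 1]
    - [0.001, -0.0055, 0, 0, 0, 0, 1]
    - [0.001, -0.0055, 0, 0, 0, 0, -1]
    - [0.001, -0.0055, 0, 0, 0, 0, -1]
    - [0.001, -0.0055, 0, 0, 0, 0, -1]
    - [0.001, -0.0055, 0, 0, 0, 0, -1]
    - [0.001, -0.0055, 0, 0, 0, 0, -1]
    - [0.001, -0.0055, 0, 0, 0, 0, -1]

```text
clock: 4.68
position: [0.4704, -0.1577, 0.0618]
orientation: [-3.117, 0.394, 0.0]
force: [0.9, -0.1, 0.7]
gripper_width: 0.631
finger_force: 0.0
```

Emit:
move_arm:
  deltas:
    - [0, 0, 0, 0, 0, 0, -1]
    - [0, 0, 0, 0, 0, 0, -1]
    - [0, 0, 0, 0, 0, 0, -1]
    - [0, 0, 0, 0, 0, 0, -1]
    - [0, 0, 0, 0, 0, 0, -1]
    - [0, 0, 0, 0, 0, 0, -1]
    - [0, 0, 0, 0, 0, 0, -1]
    - [0, 0, 0, 0, 0, 0, -1]

```text
clock: 5.35
position: [0.4703, -0.1577, 0.062]
orientation: [3.117, -0.394, 0.0]
force: [-0.7, 0.7, 3.2]
gripper_width: 0.306
finger_force: 30.0
```

Opening is about 27 mm at 30 N, so both tabs are fully squeezed. Lifting straight up.

Emit:
move_arm:
  deltas:
    - [0, 0, -0.01, 0, 0, 0, -1]
    - [0, 0, -0.025, 0, 0, 0, -1]
    - [0, 0, -0.045, 0, 0, 0, -1]
    - [0, 0, -0.07, 0, 0, 0, -1]
    - [0, 0, -0.095, 0, 0, 0, -1]
    - [0, 0, -0.11, 0, 0, 0, -1]
    - [0, 0, -0.12, 0, 0, 0, -1]
    - [0, 0, -0.12, 0, 0, 0, -1]

```text
clock: 6.02
position: [0.471, -0.158, 0.1231]
orientation: [3.116, -0.393, 0.004]
force: [0.7, 0.0, -2.4]
gripper_width: 0.308
finger_force: 30.0
```

Run:
```python
from m import *
from d import go
go(.453,.007,.12,-14.3)
im=snapshot("scene");cv2.imwrite("pics/s2.png",im[:,:,::-1])
```

```text
t 6.0167 p [ 0.471  -0.158   0.1231] q [-0.55  0.53  1.85  0.    0.76  1.27] w 0.30820870810333284 ff 29.99975860118866 F [ 0.7  0.  -2.4]
shift [-0.117  -0.3106  0.0057] turn [ 0.0005 -0.0017 -0.001 ]
```

View pics/s2.png

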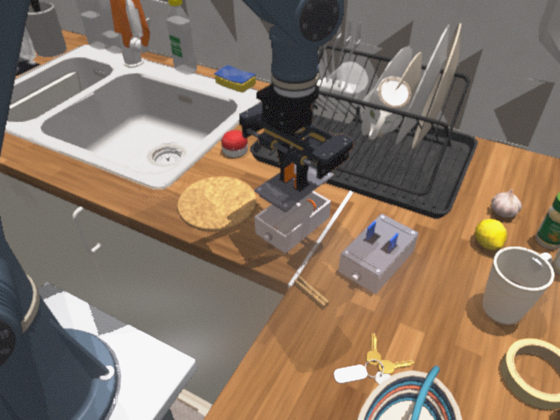

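Scene view: the cover hangs level from the fingers at about (292,188), clear of the housing, and the blue filter is untouched. Carrying it to the mat.

Emit:
move_arm:
  deltas:
    - [-0.006, -0.016, 0, 0, 0, 0, -1]
    - [-0.02, -0.053, 0, 0, 0, 0, -1]
    - [-0.04, -0.106, 0, 0, 0, 0, -1]
    - [-0.062, -0.165, 0, 0, 0, 0, -1]
    - [-0.084, -0.223, 0, 0, 0, 0, -1]
    - [-0.103, -0.273, 0, 0, 0, 0, -1]
    - [-0.114, -0.302, 0, 0, 0, 0, -1]
    - [-0.117, -0.31, 0, 0, 0, 0, -1]

```text
clock: 6.73
position: [0.4499, 0.0101, 0.1211]
orientation: [-3.117, 0.388, 0.006]
force: [-0.2, -0.2, -1.9]
gripper_width: 0.308
finger_force: 30.0
```

Emit:
move_arm:
  deltas:
    - [0, 0, 0.01, 0, 0, 0, -1]
    - [0, 0, 0.03, 0, 0, 0, -1]
    - [0, 0, 0.055, 0, 0, 0, -1]
    - [0, 0, 0.08, 0, 0, 0, -1]
    - [0, 0, 0.1, 0, 0, 0, -1]
    - [0, 0, 0.115, 0, 0, 0, -1]
    - [0, 0, 0.124, 0, 0, 0, -1]
    - [0, 0, 0.124, 0, 0, 0, -1]

```text
clock: 7.4
position: [0.4519, 0.0064, 0.0587]
orientation: [-3.117, 0.395, 0.003]
force: [0.1, 0.2, -1.8]
gripper_width: 0.309
finger_force: 30.0
```

Run:
```python
from m import *
from d import go
go(.453,.007,.037,-14.3)
im=snapshot("scene");cv2.imwrite("pics/s3.png",im[:,:,::-1])
```

```text
t 7.4 p [0.4519 0.0064 0.0587] q [-0.23  0.62  2.   -0.    0.52  1.59] w 0.30866433871533205 ff 29.999964237213135 F [ 0.1  0.2 -1.8]
shift [ 0.0019 -0.0017  0.0434] turn [ 0.0001  0.0012 -0.0017]
```

View pics/s3.png

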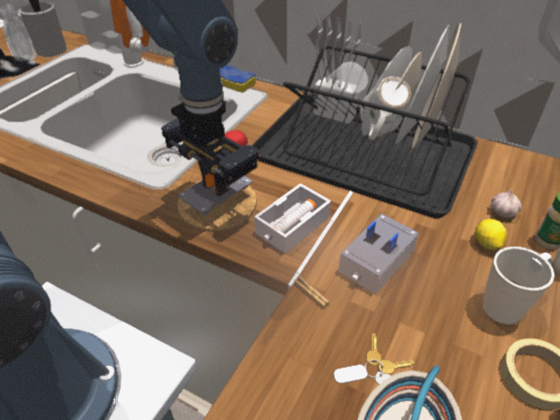

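Scene view: the cover is level over the mat at about (215,195), and the housing at (293,217) is open. Lowering the last 21 mm slowly.

Emit:
move_arm:
  deltas:
    - [0, 0, 0.008, 0, 0, 0, -1]
    - [0, 0, 0.016, 0, 0, 0, -1]
    - [0, 0, 0.023, 0, 0, 0, -1]
    - [0, 0, 0.029, 0, 0, 0, -1]
    - [0, 0, 0.034, 0, 0, 0, -1]
    - [0, 0, 0.038, 0, 0, 0, -1]
    - [0, 0, 0.041, 0, 0, 0, -1]
    - [0, 0, 0.043, 0, 0, 0, -1]

```text
clock: 8.12
position: [0.4522, 0.0071, 0.0381]
orientation: [-3.117, 0.394, 0.0]
force: [0.2, 0.8, -1.3]
gripper_width: 0.308
finger_force: 30.0
```

Emit:
move_arm:
  deltas:
    - [0, 0, 0.001, 0, 0, 0, -1]
    - [0, 0, 0.001, 0, 0, 0, -1]
    - [0, 0, 0.001, 0, 0, 0, -1]
    - [0, 0, 0.001, 0, 0, 0, -1]
    - [0, 0, 0.001, 0, 0, 0, -1]
    - [0, 0, 0.001, 0, 0, 0, -1]
    - [0, 0, 0.001, 0, 0, 0, -1]
    - [0, 0, 0.001, 0, 0, 0, -1]

```text
clock: 8.78
position: [0.4523, 0.007, 0.0378]
orientation: [3.117, -0.394, 0.0]
force: [-0.2, -0.8, 0.2]
gripper_width: 0.309
finger_force: 30.0
```

Emit:
move_arm:
  deltas:
    - [0, 0, 0.001, 0, 0, 0, -1]
    - [0, 0, 0.002, 0, 0, 0, -1]
    - [0, 0, 0.002, 0, 0, 0, -1]
    - [0, 0, 0.002, 0, 0, 0, -1]
    - [0, 0, 0.002, 0, 0, 0, -1]
    - [0, 0, 0.002, 0, 0, 0, -1]
    - [0, 0, 0.002, 0, 0, 0, -1]
    - [0, 0, 0.002, 0, 0, 0, -1]

```text
clock: 9.45
position: [0.4523, 0.007, 0.037]
orientation: [3.117, -0.394, 0.0]
force: [0.5, 0.2, 3.8]
gripper_width: 0.307
finger_force: 30.0
```

The mat bears the cover (3.8 N). Letting go, then rising.

Emit:
move_arm:
  deltas:
    - [0, 0, 0, 0, 0, 0, 1]
    - [0, 0, 0, 0, 0, 0, 1]
    - [0, 0, 0, 0, 0, 0, 1]
    - [0, 0, 0, 0, 0, 0, 1]
    - [0, 0, 0, 0, 0, 0, 1]
    - [0, 0, 0, 0, 0, 0, 1]
    - [0, 0, 0, 0, 0, 0, 1]
    - [0, 0, 0, 0, 0, 0, 1]

```text
clock: 10.12
position: [0.4522, 0.007, 0.0367]
orientation: [-3.117, 0.394, 0.0]
force: [-0.7, -0.2, -0.0]
gripper_width: 0.833
finger_force: 0.0
```

Emit:
move_arm:
  deltas:
    - [0, 0, 0, 0, 0, 0, 1]
    - [0, 0, 0, 0, 0, 0, 1]
    - [0, 0, -0.02, 0, 0, 0, 1]
    - [0, 0, -0.06, 0, 0, 0, 1]
    - [0, 0, -0.12, 0, 0, 0, 1]
    - [0, 0, -0.19, 0, 0, 0, 1]
    - [0, 0, -0.25, 0, 0, 0, 1]
    - [0, 0, -0.28, 0, 0, 0, 1]

```text
clock: 10.78
position: [0.4536, 0.0068, 0.18]
orientation: [3.116, -0.393, 0.008]
force: [0.7, 0.4, 0.4]
gripper_width: 1.001
finger_force: 0.0
```

Run:
```python
from m import *
from d import go
go(.453,.007,.2,-14.3)
im=snapshot("scene");cv2.imwrite("pics/s4.png",im[:,:,::-1]);K,W,c=cam("scene")
for t in("orange_grip","blue_grip"):
    for r in search_frame("scene",t)[:2]:print(t,r["p"],(W[:3,:3]@r["location"]+W[:3,3]).round(3))
```

```text
t 10.7833 p [0.4536 0.0068 0.18  ] q [-0.23  0.38  1.91  0.    0.85  1.59] w 1.000758303202802 ff 0.0 F [0.7 0.4 0.4]
shift [-0.0011 -0.0001 -0.04  ] turn [-0.0001 -0.0034 -0.001 ]
orange_grip 0.74 [0.451 0.004 0.024]
blue_grip 0.68 [ 0.454 -0.333  0.051]
```

View pics/s4.png

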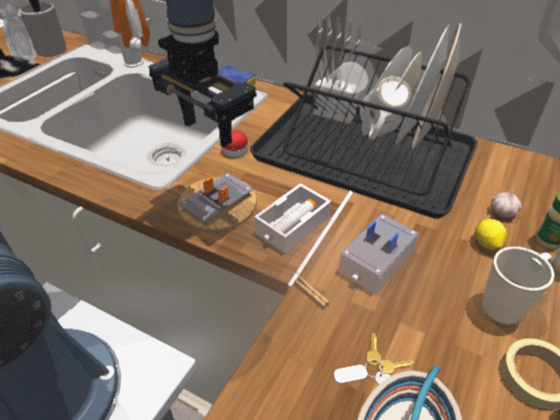

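The cover stands upright and centred on the mat at about (217,197), the gripper is clear, and the blue filter is shut.

```bash
python3 -c "
from rig import *
print(close_job())"
```

```text
the job is handed in; nothing more can be done
None
```

The orange-tabbed cover was unclipped, set down upright in the middle of the cork mat and let go, the blue-tabbed filter was left shut, and the job is handed in (no verdict was shown).

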